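# File the sample board back into the packed rack

### The arm

A 6-joint arm with a two-finger parallel gripper is mounted at the origin on the work surface. World frame = base frame: x ahead of the robot, y to its left, z up, the work surface at z = 0. Lengths are in m, angles in degrees, forces in N, time in s.
With the tool pointing down it reaches from about 0.375 to 0.9 m from the base axis. Payload 3.1 kg.
Tool frame: the origin (TCP) lies on the centre line of the jaws, within the pads' length; the fingertips stand finger_overhang ahead of it and the grasp point (between the pads) lies 5 mm behind it (finger_overhang is the distance from the TCP to the fingertips, in m); z points along the fingers, y is the line along which they close (so a half turn about z gives the same grasp; the last joint's range is limited). The gripper opens to 87 mm and grips with 3 to 60 N. Pads are 19 mm wide; open, the fingers measure 117 mm over their backs; the gripper's body (75 mm by 190 mm) begins 51 mm behind the grasp point.
Start: joints at [-82.133, 30.224, 82.088, -0, 67.689, -10.227], TCP at [0.194, -0.594, 0.237] pointing down, gripper open.
Joint ranges: [-176.69, 176.69], [-43.24, 126.21], [12.49, 139.97], [-82, 262], [0, 151.66], [-163.58, 163.58]. Speed limits (degrees/s): [159.86, 159.86, 180, 180, 180, 180].

### API

Orientations are given as a 3x3 rotation matrix whose columns are the frame's x, y, z axes.
In Python, from rig import read_state, capture, calibration, hand_in, finger_overhang gives the robot as it stands.
- The arm moves only by the tool send_rows, never from a script. Its argument "plan" is a list of rows, each a list of 5 numbers: the closure in counts, from 0 (fully open) to 255 (shut), then the shift along the tool's x, y, z in m, then the turn about the tool's z in rad. A call has 1 to 20 rows; each row shifts and turns the commanded pose from where the row before left it, along the tool's axes as they then stand; what a row does not reach is not made up. A row lasts 1/12 s, in which the tool goes at most 41.7 mm and 7.16 degrees, less where a joint would pass 70% of its speed; a pose out of reach is approached as far as the arm can. A call is refused whole if a number of a shift passes 0.0417 or a number of a turn 0.125, either way. A call with a gripper value outside its range is refused whole. The fingers move at their own pace and stop on an object; the grip force is fixed at half the most. Time passes only in rows, so rows that do not move let the fingers close. It gives the time, the measured TCP pose, the force, the opening and the grip force at its end, in the units of the state.
- read_state(): the state, without advancing time (a new reading comes with each control period).
- capture(name): name is "side" or "top"; returns (picture, depth): 384x512x3 uint8, blue, green, red; 384x512 float32, m along the optical axis (not along the pixel's ray), 0 where there is no reading.
- calibration(name): a dict with "fx", "fy", "cx", "cy" (pixels), "xyz" and "rotation" of the camera in the world. Camera axes: x right, y down, z forward; pixel columns grow to the right and rows downward; lengths in m; the calibration is good to about 2 mm. A picture is of the moment at which its call begins. calibration takes no time and is no camera call.
- hand_in(): hands the job in; it is judged then, once.
The state is a dict: "time_s": time; "joint_positions": joint angles; "qvel": joint speeds; "tau": joint torques, N m; "position": TCP position; "tcp_rot": TCP orientation; "force": force on the tool from outside, world axes, zero at the start; "moment": the same for the moment, N m; "opening": opening from 0.0 (shut) to 1.0 (fully open); "grasp_force": force on a finger pad.
Only numpy, scipy, OpenCV 4.12 (cv2) and the standard library are available. Lean on these libraries where they do the work, as an engineer would, in place of code of your own. Each camera call takes 0.05 s, during which the arm holds its last target. There are 200 camera calls.

### The job

The shelf-board sample standing loose on the bench belongs in the narrow opening in the middle of the row in the steel filing rack. Stand it on the rack's front apron before that opening and push it in end-on between its two neighbours, so that they move apart, until it is fully home at the back and flush with the row. Do not topple any board of the row, leave all of them upright and home, and leave the coil, the bottle and the mallet where they are.

Things in the scene. Friction and masses are not known exactly. Their poses are not given: they have to be found in the camera images.
- rack: Grey sheet-steel filing rack, fixed to the bench, open front roughly towards the robot. Origin at bench height under the middle of the row; x from its front to its back, y to its left, z up. Base plate 6 mm thick (boards stand at z = 6 mm), 190 mm wide, from x = -175 to +73 mm. Upright cheeks at y = -89 and +89 mm (inner faces), x = -48 to +73 mm, 86 mm high.
- rack_rail (a point): Middle of the top front edge of the rack's back rail, 66 mm above the bench, at rack x = +67 mm, y = 0. A board touching the rail has its centre at rack x = +2 mm and its front end at -63 mm. Axes as the rack's.
- rack_apron (a point): Middle of the rack's apron, the empty front part of the base plate, on its top (6 mm above the bench), at rack x = -121 mm, y = 0. The apron runs from the row's front ends 108 mm towards the robot, 190 mm wide, with no walls. Axes as the rack's.
- loose: The loose sample board: white-faced chipboard, 130 mm long (x), 22 mm thick (y), 100 mm high (z), 0.14 to 0.28 kg; both upright ends half-round (radius 11 mm), so either may lead. Stands on its 130 mm edge on the bench, left or right of the rack, turned up to 30 degrees. Origin at the centre of its underside.
- left1: Sample board, same kind and size as the loose one, standing in the row on its 130 mm edge; origin at the centre of its underside, x along its length, y across it to the left. First to the left (rack +y) of the opening, which is 11 to 14 mm wide from face to face. Not fixed: a half-round end pushed into the opening with 5 to 15 N wedges the boards apart. Front ends lie at rack x = -64 to -70 mm.
- right1: Sample board, same kind and size as the loose one, standing in the row on its 130 mm edge; origin at the centre of its underside, x along its length, y across it to the left. The first one to the right (rack -y) of the opening.
- left2: Sample board, same kind and size as the loose one, standing in the row on its 130 mm edge; origin at the centre of its underside, x along its length, y across it to the left. Second to the left of the opening, about 1 mm from left1.
- left3: Sample board, same kind and size as the loose one, standing in the row on its 130 mm edge; origin at the centre of its underside, x along its length, y across it to the left. Third to the left, the last before the left cheek, with 8 to 22 mm of free space beside it.
- right2: Sample board, same kind and size as the loose one, standing in the row on its 130 mm edge; origin at the centre of its underside, x along its length, y across it to the left. Second to the right of the opening, about 1 mm from right1.
- right3: Sample board, same kind and size as the loose one, standing in the row on its 130 mm edge; origin at the centre of its underside, x along its length, y across it to the left. Third to the right, the last before the right cheek, with 8 to 22 mm of free space beside it.
- coil: Bystander: coil of edging lying flat, a grey ring 120 mm across and 23 mm high, on the other side of the apron from the loose board. Origin at the centre of its underside.
- cleaner: Bystander: closed bottle of cleaner, 68 mm across, 190 mm high, to the left of the rack's back. Origin at the centre of its underside.
- mallet: Bystander: mallet with wooden handle and black rubber head, 260 mm long, lying to the right of the rack's back, its handle towards the rack. Origin under its middle.

How it is judged:
By the outcome, as a careful person would: the job done as asked, in the order asked, and still so for the second after the job is handed in, with the robot touching nothing.
It also fails if it takes over 58 s, if anything falls off the work surface, if the arm or the gripper's body presses on something with over 40 N, if the wrist force passes 120 N, or if a joint passes its speed limit or range.

## Working session

There is one attempt and no reset: what is moved stays moved. The work goes in short steps, Python scripts to look and compute and a tool call to move; the robot and the scene stay as the last step left them, time stands still between calls to the robot, and variables do not carry over. Pictures are saved under pics/ and viewed, at most 10 in all, crops included, and the job is handed in when it is done.

Besides the shell and the picture viewer there is one more tool, called after "Emit:" as name(argument=value, ...), one argument or row to a line, values as JSON. send_rows: Moves the arm, as the interface text tells. Its arguments: {"type":"object","properties":{"plan":{"type":"array","items":{"type":"array","items":{"type":"number"}}}},"required":["plan"]}

```bash
ls; mkdir -p pics
python3 - <<'E'
from rig import *
import cv2,numpy as np
print(finger_overhang, read_state())
for n in("top","side"):
    p,d=capture(n); cv2.imwrite(f"pics/{n}0.png",p); np.save(f"{n}0.npy",d); print(n,calibration(n))
E
```

```text
pics
0.014 {'time_s': 0.0, 'joint_positions': array([-8.21324612e+01,  3.02790980e+01,  8.21550756e+01,  2.87432635e-04,
        6.76888069e+01, -1.02268228e+01]), 'qvel': array([-0.01370704,  0.00735559, -0.02650643,  0.0368354 , -0.11306525,
       -0.00775407]), 'tau': array([ 6.41297584e-05, -4.40043461e+01, -1.76589292e+01,  6.33578910e-02,
        5.82526345e-02, -1.65966076e-04]), 'position': array([ 0.19405271, -0.59338683,  0.23557746]), 'tcp_rot': array([[ 9.50546949e-01,  3.10580769e-01, -2.89210722e-04],
       [ 3.10580664e-01, -9.50544648e-01,  2.12684389e-03],
       [ 3.85649108e-04, -2.11148823e-03, -9.99997696e-01]]), 'force': array([-0.22302512, -0.51707858, -0.25696154]), 'moment': array([0.01819332, 0.01645293, 0.0628435 ]), 'grasp_force': 0.0, 'opening': 1.0033706966740836}
top {'fx': 421.86166378720344, 'fy': 421.86166378720344, 'cx': 253.6056975909558, 'cy': 192.47948352723907, 'xyz': array([ 0.51392968, -0.00952727,  1.05938965]), 'rotation': array([[-0.0278391 , -0.99638635,  0.08024482],
       [-0.99960574,  0.02745555, -0.00587933],
       [ 0.00365492, -0.08037686, -0.99675785]])}
side {'fx': 351.45284936033056, 'fy': 351.45284936033056, 'cx': 253.78239339770056, 'cy': 186.92101481378143, 'xyz': array([ 0.50483645, -0.8043235 ,  0.57022486]), 'rotation': array([[ 0.99248267, -0.04545066,  0.11363264],
       [-0.12051584, -0.52461427,  0.84276675],
       [ 0.021309  , -0.85012593, -0.5261481 ]])}
```

View pics/top0.png

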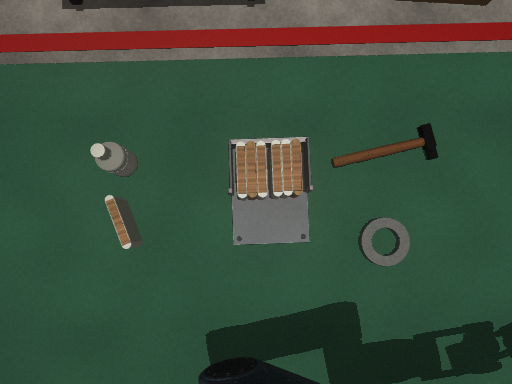

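View pics/side0.png

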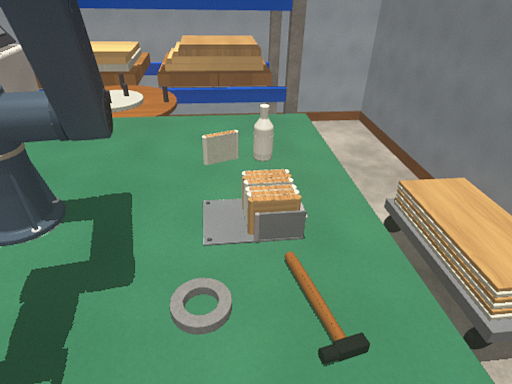

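The top view shows the loose board at about (118,222), the rack's base plate from (232,138) to (310,244), the row's tops from columns 237 to 302 with the opening near column 269, the coil at (385,242), the bottle at (115,157) and the mallet at (385,150). The side view agrees.

```bash
cat > h.py <<'E'
import numpy as np,cv2
from rig import *
def cloud(n,d):
    c=calibration(n); v,u=np.mgrid[:d.shape[0],:d.shape[1]]
    p=np.stack([(u-c["cx"])/c["fx"]*d,(v-c["cy"])/c["fy"]*d,d],-1)
    return p@c["rotation"].T+c["xyz"]
def pix2(n,u,v,z):
    c=calibration(n); r=c["rotation"]@np.array([(u-c["cx"])/c["fx"],(v-c["cy"])/c["fy"],1])
    return c["xyz"]+r*(z-c["xyz"][2])/r[2]
def rect(pts):
    (c,s,a)=cv2.minAreaRect((pts[:,:2]*1000).astype(np.float32)); return np.round(c,1),np.round(s,1),round(a,1)
E
python3 - <<'E'
from h import *
p=cv2.imread("pics/top0.png"); d=np.load("top0.npy"); W=cloud("top",d)
def sel(u0,u1,v0,v1,z0,z1):
    w=W[v0:v1,u0:u1].reshape(-1,3); return w[(w[:,2]>z0)&(w[:,2]<z1)]
print("bench",np.median(W[280:300,100:200,2]))
l=sel(95,140,185,255,.085,.115); print("loose",rect(l),len(l),np.median(l[:,2]))
r=sel(228,315,130,200,.095,.12); print("row",rect(r),len(r),np.median(r[:,2]))
b=sel(228,315,195,250,.002,.012); print("apron",rect(b),np.median(b[:,2]))
c=sel(225,315,130,200,.07,.095); print("cheeks",rect(c))
for uv in [(232.5,244),(310,244)]: print("apron corner",pix2("top",*uv,.006))
crop=p[130:205,225:318]; cv2.imwrite("pics/c0.png",cv2.resize(crop,None,fx=8,fy=8,interpolation=cv2.INTER_CUBIC)[:600,:744])
S=cloud("side",np.load("side0.npy")); 
w=S[120:170,195:245].reshape(-1,3); w=w[(w[:,2]>.085)&(w[:,2]<.115)&(w[:,1]>.2)]; print("side loose",rect(w),len(w))
w=S[160:245,235:310].reshape(-1,3); w=w[(w[:,2]>.1)&(w[:,2]<.115)]; print("side row",rect(w),len(w))
E
```

```text
bench 0.00025337952392512353
loose (array([533.5, 294.6]), array([128.6,  23.8]), 20.1) 650 0.1001116008432954
row (array([645.7, -51.1]), array([130.6, 148.9]), 0.8) 3267 0.10678863964932539
apron (array([524. , -57.5]), array([216.1, 134.7]), 88.5) 0.0063385308716685795
cheeks (array([651.6, -54.1]), array([143.1, 196.7]), 0.4)
apron corner [0.47202705 0.04015607 0.006     ]
apron corner [ 0.46664431 -0.15208212  0.006     ]
side loose (array([533.8, 295.9]), array([129.5,  27.7]), 20.5) 267
side row (array([645.7, -48.4]), array([130. , 155.2]), 1.2) 1652
```

View pics/c0.png

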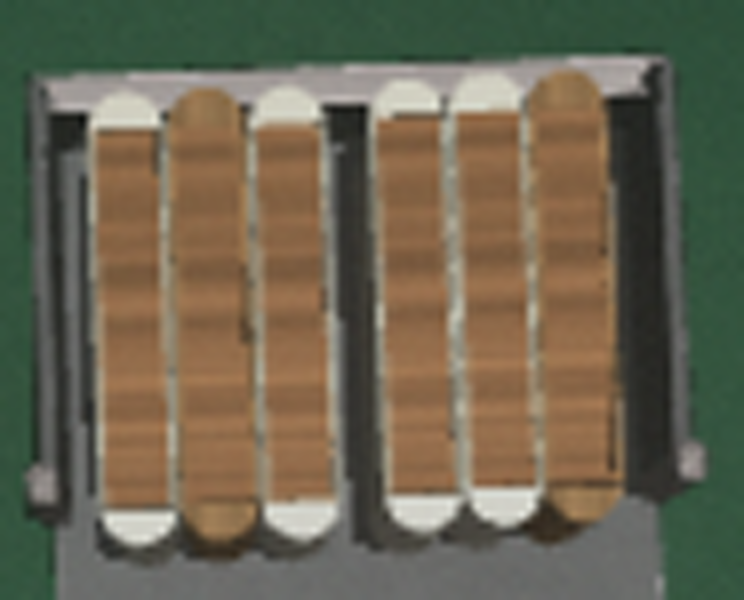

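The crop shows six boards with the opening from about crop column 323–375 at the back to 335–387 at the front. That is about image column 268.6 at row 142 and 270.1 at row 190. The right cheek has more free space than the left.

```bash
cat >> h.py <<'E'
def gap(d,p=None):
    W=cloud("top",d); L=[];R=[]
    for v in range(146,192):
        lo=[u for u in range(258,282) if W[v,u,2]<.1]
        if lo:
            L.append(W[v,min(lo)-1]);R.append(W[v,max(lo)+1])
    L=np.array(L);R=np.array(R)
    for n,q in(("L",L),("R",R)):
        a,b=np.polyfit(q[:,0],q[:,1],1); print(n,"slope deg",round(np.degrees(np.arctan(a)),2),"y at .58/.645/.71",np.round(1000*(a*np.array([.58,.645,.71])+b),1))
E
python3 - <<'E'
from h import *
d=np.load("top0.npy");gap(d)
for u,v in [(268.6,142.5),(270.1,190),(265.4,142.5),(271.9,142.5),(266.9,190),(273.4,190)]: print(pix2("top",u,v,.106))
W=cloud("top",d)
w=W[130:205,225:318].reshape(-1,3)
for s,lab in((w[(w[:,2]>.1)&(w[:,1]>-.04)],"left3"),(w[(w[:,2]>.1)&(w[:,1]<-.06)],"right3")): print(lab,rect(s))
E
```

```text
L slope deg -6.59 y at .58/.645/.71 [-35.6 -43.1 -50.6]
R slope deg 0.85 y at .58/.645/.71 [-59.3 -58.3 -57.4]
[ 0.70449148 -0.05266306  0.106     ]
[ 0.59529366 -0.05271474  0.106     ]
[ 0.70469008 -0.04533861  0.106     ]
[ 0.70428666 -0.06021684  0.106     ]
[ 0.5954935  -0.04545673  0.106     ]
[ 0.59508756 -0.06019998  0.106     ]
left3 (array([611.8,  -8.3]), array([195.8,  63.3]), 0.0)
right3 (array([646.4, -92.7]), array([130.3,  65.4]), 0.2)
```

Emit:
send_rows(
  plan=[
    [0, 0, 0, 0, -0.037],
    [0, 0.029, -0.0154, 0, 0],
    [0, 0.029, -0.0154, 0, 0],
    [0, 0.029, -0.0154, 0, 0],
    [0, 0.029, -0.0154, 0, 0],
    [0, 0.029, -0.0154, 0, 0],
    [0, 0.029, -0.0154, 0, 0],
    [0, 0.029, -0.0154, 0, 0],
    [0, 0.029, -0.0154, 0, 0],
    [0, 0.029, -0.0154, 0, 0],
    [0, 0.029, -0.0154, 0, 0],
    [0, 0.029, -0.0154, 0, 0],
    [0, 0.029, -0.0154, 0, 0],
    [0, 0.029, -0.0154, 0, 0],
    [0, 0.029, -0.0154, 0, 0],
  ],
)

```text
time_s: 1.35
position: [0.5013, -0.2499, 0.2362]
tcp_rot: [[0.938, 0.346, -0.001], [0.346, -0.938, 0.001], [-0.001, -0.001, -1.0]]
force: [0.8, 0.4, -0.5]
opening: 0.999
grasp_force: 0.0
```

Emit:
send_rows(
  plan=[
    [0, 0.0114, -0.0278, 0, 0],
    [0, 0.0114, -0.0278, 0, 0],
    [0, 0.0114, -0.0278, 0, 0],
    [0, 0.0114, -0.0278, 0, 0],
    [0, 0.0114, -0.0278, 0, 0],
    [0, 0.0114, -0.0278, 0, 0],
    [0, 0.0114, -0.0278, 0, 0],
    [0, 0.0114, -0.0278, 0, 0],
    [0, 0.0114, -0.0278, 0, 0],
    [0, 0.0114, -0.0278, 0, 0],
    [0, 0.0114, -0.0278, 0, 0],
    [0, 0.0114, -0.0278, 0, 0],
    [0, 0.0114, -0.0278, 0, 0],
    [0, 0.0114, -0.0278, 0, 0],
    [0, 0.0114, -0.0278, 0, 0],
    [0, 0.0114, -0.0278, 0, 0],
    [0, 0.0114, -0.0278, 0, 0],
    [0, 0.0114, -0.0278, 0, 0],
    [0, 0, 0, 0, 0],
    [0, 0, 0, 0, 0],
  ],
)

```text
time_s: 3.02
position: [0.5196, 0.2903, 0.2359]
tcp_rot: [[0.937, 0.348, -0.001], [0.348, -0.937, -0.001], [-0.001, 0.0, -1.0]]
force: [-1.1, 0.3, 0.5]
opening: 1.0
grasp_force: 0.0
```

```bash
cat >> h.py <<'E'
def togo(x,y,z,psi=None):
    s=read_state();R=s["tcp_rot"];D=np.array([x,y,z])-s["position"]
    ps=np.degrees(np.arctan2(R[1,0],R[0,0]))
    print("t",round(s["time_s"],2),"pos",np.round(s["position"],4),"psi",round(ps,2),"F",np.round(s["force"],1),"open",round(s["opening"],3),"grip",round(s["grasp_force"],1),"j",np.round(s["joint_positions"]))
    print("shift",np.round(R.T@D,4), "turn",None if psi is None else round(np.radians(ps-psi),4))
E
python3 -c "
from h import *
togo(.52,.29,.057,20.2)"
```

```text
t 3.02 pos [0.5196 0.2903 0.2359] psi 20.39 F [-1.1  0.3  0.5] open 1.0 grip 0.0 j [18. 28. 86. -0. 66. 88.]
shift [0.0004 0.0004 0.1789] turn 0.0034
```

Emit:
send_rows(
  plan=[
    [0, 0, 0, 0.0224, 0],
    [0, 0, 0, 0.0224, 0],
    [0, 0, 0, 0.0224, 0],
    [0, 0, 0, 0.0224, 0],
    [0, 0, 0, 0.0224, 0],
    [0, 0, 0, 0.0224, 0],
    [0, 0, 0, 0.0224, 0],
    [0, 0, 0, 0.0224, 0],
    [0, 0, 0, 0, 0],
    [255, 0, 0, 0, 0],
    [255, 0, 0, 0, 0],
    [255, 0, 0, 0, 0],
    [255, 0, 0, 0, 0],
    [255, 0, 0, 0, 0],
    [255, 0, 0, 0, 0],
    [255, 0, 0, 0, 0],
    [255, 0, 0, 0, 0],
    [255, 0, 0, 0, 0],
    [255, 0, 0, 0, 0],
  ],
)

```text
time_s: 4.6
position: [0.5202, 0.2891, 0.0573]
tcp_rot: [[0.938, 0.346, -0.0], [0.346, -0.938, -0.0], [-0.0, -0.0, -1.0]]
force: [0.7, -0.6, -0.5]
opening: 0.321
grasp_force: 0.0
```

```bash
python3 -c "
from h import *
togo(.49,-.0527,.12,0)"
```

```text
t 4.6 pos [0.5202 0.2891 0.0573] psi 20.22 F [ 0.7 -0.6 -0.5] open 0.321 grip 0.0 j [18. 42. 94.  0. 44. 88.]
shift [-0.1465  0.3103 -0.0627] turn 0.3529
```

Emit:
send_rows(
  plan=[
    [255, 0, 0, 0, 0],
    [255, 0, 0, 0, 0],
    [255, 0, 0, 0, 0],
    [255, 0, 0, 0, 0],
    [255, 0, 0, 0, 0],
    [255, 0, 0, 0, 0],
    [255, 0, 0, -0.01, 0],
    [255, 0, 0, -0.015, 0],
    [255, 0, 0, -0.015, 0],
    [255, 0, 0, -0.01, 0],
    [255, 0, 0, 0, 0],
  ],
)

```text
time_s: 5.52
position: [0.5218, 0.2895, 0.11]
tcp_rot: [[0.938, 0.346, 0.005], [0.346, -0.938, 0.001], [0.005, 0.0, -1.0]]
force: [1.2, -0.1, -1.7]
opening: 0.25
grasp_force: 30.0
```

```bash
python3 -c "
from h import *
togo(.485,-.0527,.107,0)"
```

```text
t 5.52 pos [0.5218 0.2895 0.11  ] psi 20.22 F [ 1.2 -0.1 -1.7] open 0.25 grip 30.0 j [18. 38. 92. -0. 50. 88.]
shift [-0.1529  0.3084  0.0023] turn 0.3529
```

Emit:
send_rows(
  plan=[
    [255, -0.0102, 0.0206, 0, 0],
    [255, -0.0102, 0.0206, 0, 0],
    [255, -0.0102, 0.0206, 0, 0],
    [255, -0.0102, 0.0206, 0, 0],
    [255, -0.0102, 0.0206, 0, 0],
    [255, -0.0102, 0.0206, 0, 0],
    [255, -0.0102, 0.0206, 0, 0],
    [255, -0.0102, 0.0206, 0, 0],
    [255, -0.0102, 0.0206, 0, 0],
    [255, -0.0102, 0.0206, 0, 0],
    [255, -0.0102, 0.0206, 0, 0],
    [255, -0.0102, 0.0206, 0, 0],
    [255, -0.0102, 0.0206, 0, 0],
    [255, -0.0102, 0.0206, 0, 0],
    [255, -0.0102, 0.0206, 0, 0],
    [255, 0, 0, 0, 0.0882],
    [255, 0, 0, 0, 0.0882],
    [255, 0, 0, 0, 0.0882],
    [255, 0, 0, 0, 0.0882],
    [255, 0, 0, 0, 0],
  ],
)

```text
time_s: 7.18
position: [0.4832, -0.0539, 0.1071]
tcp_rot: [[1.0, -0.002, -0.001], [-0.002, -1.0, 0.0], [-0.001, -0.0, -1.0]]
force: [-0.1, 0.4, -1.4]
opening: 0.249
grasp_force: 30.0
```

Run:
```python
from h import *
togo(.485,-.0527,.107,0)
p,d=capture("top"); cv2.imwrite("pics/t1.png",p[120:280,190:350].repeat(4,0).repeat(4,1)[:600])
W=cloud("top",d); w=W[130:205,225:318].reshape(-1,3)
s=read_state()["position"]
w=W[185:290,240:300].reshape(-1,3); w=w[(w[:,2]>.11)&(w[:,2]<.165)&(w[:,0]<.577)]; print(rect(w),np.median(w[:,2]))
```

```text
t 7.18 pos [ 0.4832 -0.0539  0.1071] psi -0.1 F [-0.1  0.4 -1.4] open 0.249 grip 30.0 j [-20.  32. 108.  -0.  40.  71.]
shift [ 0.0018 -0.0012  0.0001] turn -0.0018
(array([546.1, -53.8]), array([21. , 30.3]), 88.3) 0.15005355618632132
```

View pics/t1.png

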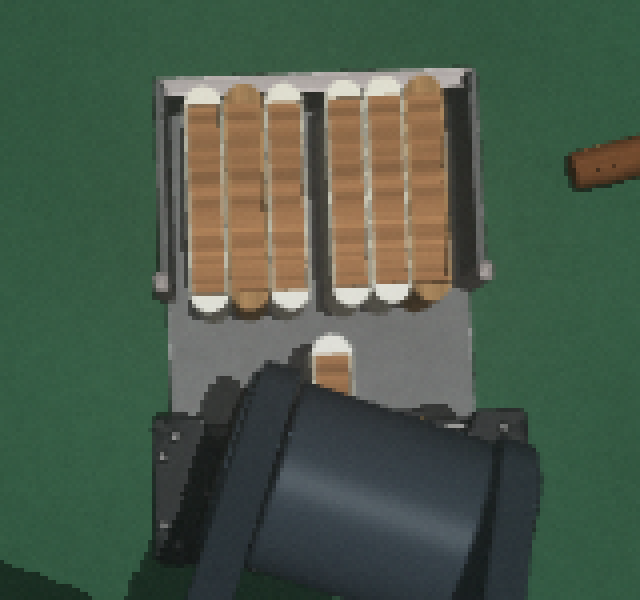

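The nose of the carried board is at about crop (332,335), 1 mm right of the opening's line, with about 20 mm to the row's front. The row is undisturbed.

Emit:
send_rows(
  plan=[
    [255, 0.007, -0.0012, 0, 0],
    [255, 0.007, 0, 0, 0],
    [255, 0, 0, 0.015, 0],
    [255, 0, 0, 0.015, 0],
    [255, 0, 0, 0.01, 0],
    [255, 0, 0, 0.003, 0],
    [255, 0, 0, 0.0005, 0],
    [255, 0, 0, 0.0005, 0],
    [255, 0, 0, 0, 0],
  ],
)

```text
time_s: 7.98
position: [0.4979, -0.0527, 0.0635]
tcp_rot: [[1.0, 0.0, 0.001], [0.0, -1.0, -0.0], [0.001, 0.0, -1.0]]
force: [0.8, -0.5, -1.2]
opening: 0.255
grasp_force: 30.0
```

Run:
```python
from h import *
togo(.497,-.0527,.063,0)
p,d=capture("top")
W=cloud("top",d); w=W[180:290,240:300].reshape(-1,3); w=w[(w[:,2]>.095)&(w[:,2]<.115)&(w[:,0]<.574)]; print(rect(w),np.median(w[:,2]),w[:,0].max())
w=W[180:205,225:264].reshape(-1,3); w=w[(w[:,2]>.1)]; print("left fronts", w[:,0].min())
```

```text
t 7.98 pos [ 0.4979 -0.0527  0.0635] psi 0.02 F [ 0.8 -0.5 -1.2] open 0.255 grip 30.0 j [-19.  37. 108.   0.  35.  71.]
shift [-0.0009  0.      0.0005] turn 0.0003
(array([561.2, -52.6]), array([20.6, 22.8]), 88.0) 0.1070769294193793 0.572720589057749
left fronts 0.5139296828783447
```

Emit:
send_rows(
  plan=[
    [255, 0, 0, 0.0006, 0],
    [255, 0, 0, 0, 0],
    [165, 0, 0, 0, 0],
    [165, 0, 0, 0, 0],
    [165, 0, 0, 0, 0],
    [165, 0, 0, 0, 0],
    [165, 0, 0, 0, 0],
    [255, 0, 0, 0, 0],
    [255, 0, 0, 0, 0],
    [255, 0, 0, 0, 0],
    [255, 0, 0, 0, 0],
    [255, 0, 0, 0, 0],
    [255, 0, 0, 0, 0],
    [255, 0, 0, 0, 0],
    [255, 0, 0, 0, 0],
  ],
)

```text
time_s: 9.28
position: [0.4975, -0.0526, 0.0627]
tcp_rot: [[1.0, -0.0, -0.0], [-0.0, -1.0, 0.0], [-0.0, -0.0, -1.0]]
force: [0.2, 0.0, -0.6]
opening: 0.252
grasp_force: 30.0
```

Emit:
send_rows(
  plan=[
    [255, 0.002, 0, 0, 0],
    [255, 0.002, 0, 0, 0],
    [255, 0.002, 0, 0, 0],
    [255, 0.002, 0, 0, 0],
    [255, 0.002, 0, 0, 0],
    [255, 0, 0, 0, 0],
  ],
)

```text
time_s: 9.78
position: [0.5081, -0.0527, 0.0627]
tcp_rot: [[1.0, -0.0, 0.001], [-0.0, -1.0, -0.0], [0.001, 0.0, -1.0]]
force: [0.8, -0.4, 0.2]
opening: 0.251
grasp_force: 30.0
```

Emit:
send_rows(
  plan=[
    [255, 0.002, 0, 0, 0],
    [255, 0.002, 0, 0, 0],
    [255, 0.002, 0, 0, 0],
    [255, 0.002, 0, 0, 0],
    [255, 0.002, 0, 0, 0],
    [255, 0, 0, 0, 0],
  ],
)

```text
time_s: 10.28
position: [0.518, -0.0526, 0.0627]
tcp_rot: [[1.0, -0.0, 0.001], [-0.0, -1.0, 0.0], [0.001, -0.0, -1.0]]
force: [-1.5, 0.8, 1.7]
opening: 0.25
grasp_force: 30.0
```

Run:
```python
from h import *
togo(.567,-.0527,.063,0)
p,d=capture("top"); cv2.imwrite("pics/t2.png",p[120:270,190:350].repeat(4,0).repeat(4,1))
```

```text
t 10.28 pos [ 0.518  -0.0526  0.0627] psi -0.0 F [-1.5  0.8  1.7] open 0.25 grip 30.0 j [-18.  38. 105.   0.  37.  72.]
shift [ 0.049   0.0001 -0.0003] turn -0.0001
```

View pics/t2.png

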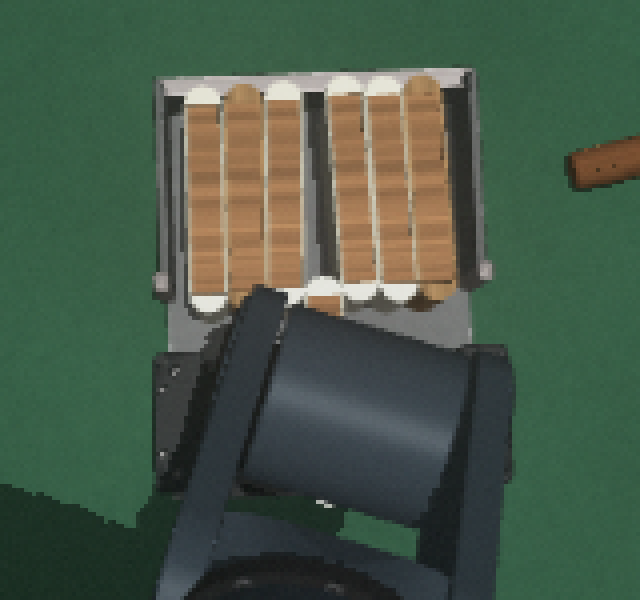

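The nose has entered at crop (324,280). The right-hand boards have swung aside and nothing has toppled. I'll continue.

Emit:
send_rows(
  plan=[
    [255, 0.002, 0, 0, 0],
    [255, 0.002, 0, 0, 0],
    [255, 0.002, 0, 0, 0],
    [255, 0.002, 0, 0, 0],
    [255, 0.002, 0, 0, 0],
    [255, 0.002, 0, 0, 0],
    [255, 0.002, 0, 0, 0],
    [255, 0.002, 0, 0, 0],
    [255, 0.002, 0, 0, 0],
    [255, 0, 0, 0, 0],
  ],
)

```text
time_s: 11.17
position: [0.5363, -0.0527, 0.0627]
tcp_rot: [[1.0, -0.0, 0.001], [-0.0, -1.0, -0.0], [0.001, 0.0, -1.0]]
force: [0.4, -0.2, 0.7]
opening: 0.252
grasp_force: 30.0
```

Emit:
send_rows(
  plan=[
    [255, 0.002, 0, 0, 0],
    [255, 0.002, 0, 0, 0],
    [255, 0.002, 0, 0, 0],
    [255, 0.002, 0, 0, 0],
    [255, 0.002, 0, 0, 0],
    [255, 0.002, 0, 0, 0],
    [255, 0.002, 0, 0, 0],
    [255, 0.002, 0, 0, 0],
    [255, 0, 0, 0, 0],
  ],
)

```text
time_s: 11.92
position: [0.5522, -0.0526, 0.0627]
tcp_rot: [[1.0, 0.0, 0.001], [0.0, -1.0, -0.0], [0.001, 0.0, -1.0]]
force: [-0.9, 1.1, 0.4]
opening: 0.252
grasp_force: 30.0
```

Run:
```python
from h import *
togo(.567,-.0527,.063,0)
p,d=capture("top"); cv2.imwrite("pics/t3.png",p[120:270,190:350].repeat(4,0).repeat(4,1))
p,d=capture("side"); cv2.imwrite("pics/s3.png",p[130:270,180:330].repeat(4,0).repeat(4,1))
```

```text
t 11.92 pos [ 0.5522 -0.0526  0.0627] psi 0.01 F [-0.9  1.1  0.4] open 0.252 grip 30.0 j [-17.  40. 100.   0.  40.  73.]
shift [ 0.0148  0.0001 -0.0003] turn 0.0001
```

View pics/t3.png

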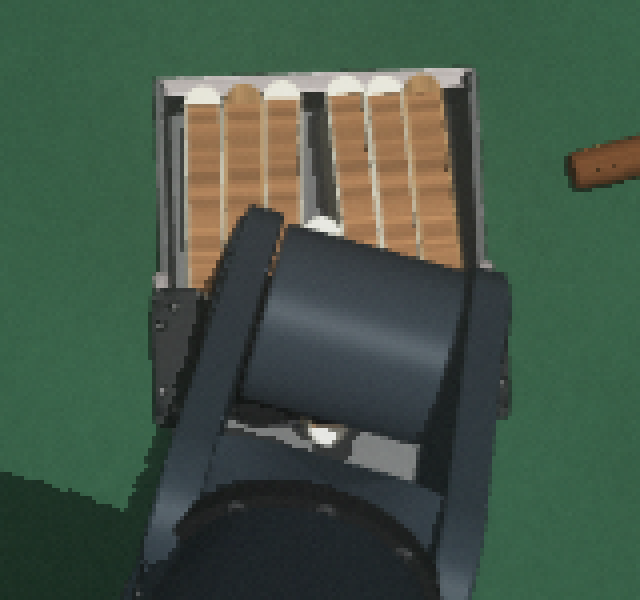

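The insertion is straight: nose at crop (323,222), rear tip at (323,445), about 50 mm in. I'll regrip further back for another stretch.

Emit:
send_rows(
  plan=[
    [150, 0, 0, 0, 0],
    [150, 0, 0, 0, 0],
    [150, 0, 0, 0, 0],
    [150, 0, 0, 0, 0],
    [150, 0, 0, 0, 0],
    [150, -0.009, 0, 0, 0],
    [150, -0.01, 0, 0, 0],
    [150, -0.009, 0, 0, 0],
    [255, 0, 0, 0, 0],
    [255, 0, 0, 0, 0],
    [255, 0, 0, 0, 0],
    [255, 0, 0, 0, 0],
    [255, 0, 0, 0, 0],
    [255, 0, 0, 0, 0],
    [255, 0, 0, 0, 0],
    [255, 0, 0, 0, 0],
  ],
)

```text
time_s: 13.35
position: [0.5241, -0.0528, 0.0629]
tcp_rot: [[1.0, 0.0, 0.001], [0.0, -1.0, -0.0], [0.001, 0.0, -1.0]]
force: [0.9, -0.3, 1.5]
opening: 0.256
grasp_force: 30.0
```

Emit:
send_rows(
  plan=[
    [255, 0.002, 0, 0, 0],
    [255, 0.002, 0, 0, 0],
    [255, 0.002, 0, 0, 0],
    [255, 0.002, 0, 0, 0],
    [255, 0.002, 0, 0, 0],
    [255, 0.002, 0, 0, 0],
    [255, 0.002, 0, 0, 0],
    [255, 0.002, 0, 0, 0],
    [255, 0, 0, 0, 0],
  ],
)

```text
time_s: 14.1
position: [0.5388, -0.0522, 0.063]
tcp_rot: [[1.0, 0.0, -0.002], [0.0, -1.0, 0.001], [-0.002, -0.001, -1.0]]
force: [-3.0, 0.8, 4.4]
opening: 0.252
grasp_force: 30.0
```

Emit:
send_rows(
  plan=[
    [255, 0.002, 0, 0, 0],
    [255, 0.002, 0, 0, 0],
    [255, 0.002, 0, 0, 0],
    [255, 0.002, 0, 0, 0],
    [255, 0.002, 0, 0, 0],
    [255, 0.002, 0, 0, 0],
    [255, 0.002, 0, 0, 0],
    [255, 0.001, 0, 0, 0],
    [255, 0, 0, 0, 0],
  ],
)

```text
time_s: 14.85
position: [0.5537, -0.0522, 0.0629]
tcp_rot: [[1.0, 0.0, -0.002], [0.0, -1.0, 0.001], [-0.002, -0.001, -1.0]]
force: [-3.2, 0.8, 4.5]
opening: 0.251
grasp_force: 30.0
```

Run:
```python
from h import *
togo(.45,-.0527,.153,90)
p,d=capture("top"); cv2.imwrite("pics/t4.png",p[120:270,190:350].repeat(4,0).repeat(4,1))
```

```text
t 14.85 pos [ 0.5537 -0.0522  0.0629] psi 0.01 F [-3.2  0.8  4.5] open 0.251 grip 30.0 j [-17.  40.  99.   0.  41.  73.]
shift [-0.1038  0.0004 -0.0899] turn -1.5707
```

Emit:
send_rows(
  plan=[
    [150, 0, 0, 0, 0],
    [150, 0, 0, 0, 0],
    [150, 0, 0, 0, 0],
    [150, 0, 0, 0, 0],
    [150, 0, 0, 0, 0],
    [150, 0, 0, -0.03, 0],
    [150, 0, 0, -0.03, 0],
    [150, 0, 0, -0.03, 0],
    [255, -0.025, 0, 0, 0],
    [255, -0.025, 0, 0, 0],
    [255, -0.024, 0, 0, 0],
  ],
)

```text
time_s: 15.82
position: [0.48, -0.0526, 0.1534]
tcp_rot: [[1.0, 0.0, 0.002], [0.0, -1.0, -0.001], [0.002, 0.001, -1.0]]
force: [0.0, 0.1, -0.3]
opening: 0.263
grasp_force: 0.0
```

Emit:
send_rows(
  plan=[
    [255, 0, 0, 0, -0.1122],
    [255, 0, 0, 0, -0.1122],
    [255, 0, 0, 0, -0.1122],
    [255, 0, 0, 0, -0.1122],
    [255, 0, 0, 0, -0.1122],
    [255, 0, 0, 0, -0.1122],
    [255, 0, 0, 0, -0.1122],
    [255, 0, 0, 0, -0.1122],
    [255, 0, 0, 0, -0.1122],
    [255, 0, 0, 0, -0.1122],
    [255, 0, 0, 0, -0.1122],
    [255, 0, 0, 0, -0.1122],
    [255, 0, 0, 0, -0.1122],
    [255, 0, 0, 0, -0.1122],
    [255, 0, 0, 0, 0],
  ],
)

```text
time_s: 17.07
position: [0.4804, -0.0526, 0.1527]
tcp_rot: [[-0.002, 1.0, -0.0], [1.0, 0.002, 0.0], [0.0, -0.0, -1.0]]
force: [0.8, 0.2, -0.2]
opening: 0.007
grasp_force: 0.0
```

Run:
```python
from h import *
togo(.48,-.0527,.061,90)
p,d=capture("top"); cv2.imwrite("pics/t5.png",p[120:270,190:350].repeat(4,0).repeat(4,1))
p,d=capture("side"); cv2.imwrite("pics/s5.png",p[130:270,180:330].repeat(4,0).repeat(4,1))
```

```text
t 17.07 pos [ 0.4804 -0.0526  0.1527] psi 90.11 F [ 0.8  0.2 -0.2] open 0.007 grip 0.0 j [-20.  27. 107.  -0.  46. -20.]
shift [-0.0001 -0.0004  0.0917] turn 0.0019
```

View pics/t5.png

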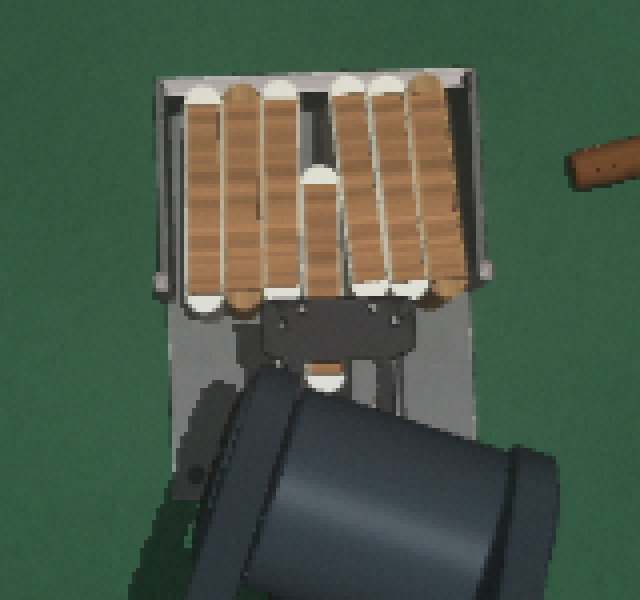

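View pics/s5.png

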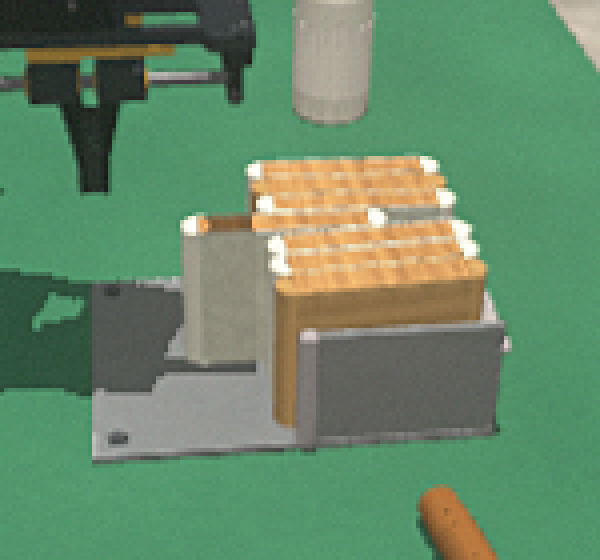

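The board is straight and about 80 mm in. Its nose is at crop (320,170), its rear tip at (325,388), and the row is upright. The side view shows the fingers are slim only for their lowest 45 mm or so, so I'll push with the tips near z = 58 mm.

Emit:
send_rows(
  plan=[
    [255, 0, 0, 0.027, 0],
    [255, 0, 0, 0.027, 0],
    [255, 0, 0, 0.027, 0],
    [255, 0, 0, 0, 0],
    [255, 0, 0.01, 0, 0],
    [255, 0, 0.01, 0, 0],
    [255, 0, 0.01, 0, 0],
    [255, 0, 0.003, 0, 0],
    [255, 0, 0.002, 0, 0],
    [255, 0, 0.002, 0, 0],
    [255, 0, 0.002, 0, 0],
    [255, 0, 0.002, 0, 0],
    [255, 0, 0.002, 0, 0],
    [255, 0, 0, 0, 0],
  ],
)

```text
time_s: 18.33
position: [0.5235, -0.0526, 0.0719]
tcp_rot: [[0.0, 1.0, 0.0], [1.0, -0.0, 0.0], [0.0, 0.0, -1.0]]
force: [-1.6, 0.6, 1.9]
opening: 0.004
grasp_force: 1.3
```

Emit:
send_rows(
  plan=[
    [255, 0, 0.002, 0, 0],
    [255, 0, 0.002, 0, 0],
    [255, 0, 0.002, 0, 0],
    [255, 0, 0.002, 0, 0],
    [255, 0, 0.002, 0, 0],
    [255, 0, 0, 0, 0],
  ],
)

```text
time_s: 18.83
position: [0.5343, -0.0528, 0.0717]
tcp_rot: [[0.0, 1.0, 0.001], [1.0, -0.0, -0.0], [-0.0, 0.001, -1.0]]
force: [-1.8, -0.3, 1.6]
opening: 0.006
grasp_force: 0.7
```

```bash
cat >> h.py <<'E'
def look(tag):
    p,d=capture("top"); cv2.imwrite(f"pics/t{tag}.png",p[120:270,190:350].repeat(4,0).repeat(4,1)); W=cloud("top",d)
    q,e=capture("side"); cv2.imwrite(f"pics/s{tag}.png",q[130:270,180:330].repeat(4,0).repeat(4,1)); S=cloud("side",e)
    for n,X in(("top",W),("side",S)):
        w=X.reshape(-1,3); w=w[(w[:,2]>.099)&(w[:,2]<.116)&(w[:,0]>.5)&(w[:,0]<.75)&(w[:,1]<.04)&(w[:,1]>-.15)]
        for y in np.arange(-.13,.03,.008):
            k=w[abs(w[:,1]-y)<.004]
            if len(k)>5: print(n,int(y*1e3),"x",np.round([k[:,0].min()*1e3,k[:,0].max()*1e3]),"z med/max",np.round([1e3*np.median(k[:,2]),1e3*k[:,2].max()],1))
E
python3 - <<'E'
from h import *
togo(.57,-.0527,.0717,90); look(6)
E
```

```text
t 18.83 pos [ 0.5343 -0.0528  0.0717] psi 90.0 F [-1.8 -0.3  1.6] open 0.006 grip 0.7 j [-18.  38. 102.   0.  40. -18.]
shift [0.0001 0.0357 0.0001] turn -0.0
top -130 x [586. 694.] z med/max [106.9 111. ]
top -122 x [584. 711.] z med/max [106.7 110.8]
top -113 x [587. 713.] z med/max [106.8 112. ]
top -105 x [585. 711.] z med/max [107.1 111.7]
top -97 x [587. 712.] z med/max [106.8 111.2]
top -89 x [590. 712.] z med/max [106.4 111.6]
top -81 x [638. 709.] z med/max [106.7 112.4]
top -73 x [595. 712.] z med/max [106.9 112.1]
top -65 x [597. 713.] z med/max [107.  110.9]
top -57 x [599. 705.] z med/max [106.7 110.8]
top -49 x [602. 679.] z med/max [106.4 110.8]
top -41 x [639. 704.] z med/max [106.7 111.7]
top -33 x [639. 711.] z med/max [106.4 112.3]
top -25 x [639. 711.] z med/max [106.9 111.2]
top -17 x [619. 708.] z med/max [107.  111.3]
top -9 x [612. 709.] z med/max [107.  111.1]
top -1 x [594. 710.] z med/max [106.8 111.2]
top 6 x [581. 707.] z med/max [106.7 111.4]
top 14 x [581. 708.] z med/max [106.6 110.8]
top 22 x [581. 707.] z med/max [106.8 111.4]
side -130 x [586. 686.]
[... 214 characters left out ...]
]
side -89 x [587. 710.] z med/max [107.6 109.4]
side -81 x [585. 713.] z med/max [107.7 109.4]
side -73 x [586. 711.] z med/max [107.5 110.3]
side -65 x [518. 711.] z med/max [107.3 116. ]
side -57 x [521. 711.] z med/max [107.1 115. ]
side -49 x [531. 679.] z med/max [107.5 109.6]
side -41 x [531. 705.] z med/max [107.3 109.8]
side -33 x [583. 712.] z med/max [107.4 109.7]
side -25 x [584. 713.] z med/max [107.7 110.1]
side -17 x [635. 709.] z med/max [107.7 109.3]
side -9 x [583. 709.] z med/max [107.7 109.5]
side -1 x [584. 708.] z med/max [107.4 109.5]
side 6 x [582. 707.] z med/max [107.6 109.3]
side 14 x [580. 708.] z med/max [108.1 109.4]
side 22 x [599. 706.] z med/max [107.7 109.3]
```

View pics/s6.png

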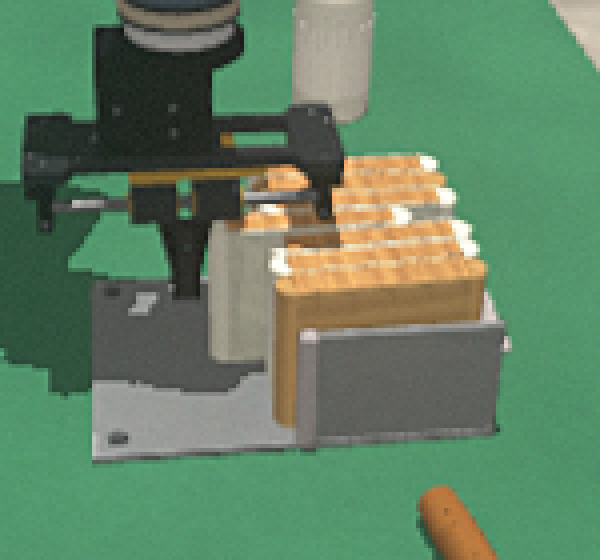

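The side view shows the board level and moving in, with its nose at about (402,215) and the pusher touching near the top of the rear end. The force is only about 2 N, so I'll continue.

Emit:
send_rows(
  plan=[
    [255, 0, 0.002, 0, 0],
    [255, 0, 0.002, 0, 0],
    [255, 0, 0.002, 0, 0],
    [255, 0, 0.002, 0, 0],
    [255, 0, 0.002, 0, 0],
    [255, 0, 0.002, 0, 0],
    [255, 0, 0, 0, 0],
  ],
)

```text
time_s: 19.52
position: [0.5461, -0.0527, 0.0717]
tcp_rot: [[-0.0, 1.0, 0.001], [1.0, 0.0, -0.0], [-0.0, 0.001, -1.0]]
force: [-1.2, -0.5, 1.9]
opening: 0.005
grasp_force: 0.8
```

Emit:
send_rows(
  plan=[
    [255, 0, 0.002, 0, 0],
    [255, 0, 0.002, 0, 0],
    [255, 0, 0.002, 0, 0],
    [255, 0, 0.002, 0, 0],
    [255, 0, 0.002, 0, 0],
    [255, 0, 0, 0, 0],
  ],
)

```text
time_s: 20.02
position: [0.5563, -0.0527, 0.0718]
tcp_rot: [[-0.0, 1.0, 0.001], [1.0, 0.0, -0.0], [-0.0, 0.001, -1.0]]
force: [-0.8, -0.3, 0.8]
opening: 0.003
grasp_force: 0.5
```

```bash
python3 - <<'E' | grep -E "t |shift|top|side -(41|49|57|65|73)"
from h import *
togo(.57,-.0527,.0717,90); look(7)
E
```

```text
t 20.02 pos [ 0.5563 -0.0527  0.0718] psi 90.0 F [-0.8 -0.3  0.8] open 0.003 grip 0.5 j [-17.  39.  99.   0.  42. -17.]
shift [0.     0.0137 0.0001] turn 0.0
top -130 x [607. 694.] z med/max [106.7 111. ]
top -122 x [609. 710.] z med/max [107.3 110.8]
top -113 x [612. 713.] z med/max [107.  111.1]
top -105 x [614. 711.] z med/max [106.8 111.7]
top -97 x [617. 712.] z med/max [106.8 111.1]
top -89 x [619. 712.] z med/max [107.1 110.4]
top -81 x [663. 709.] z med/max [107.1 111.7]
top -73 x [627. 712.] z med/max [107.1 111.3]
top -65 x [626. 712.] z med/max [106.8 109.8]
top -57 x [661. 705.] z med/max [107.  111.1]
top -49 x [661. 701.] z med/max [106.7 110.5]
top -41 x [661. 699.] z med/max [106.8 110.8]
top -33 x [662. 711.] z med/max [106.7 109.7]
top -25 x [662. 711.] z med/max [106.7 111.8]
top -17 x [596. 711.] z med/max [106.8 111.4]
top -9 x [640. 709.] z med/max [106.4 110.5]
top -1 x [626. 710.] z med/max [106.9 111.5]
top 6 x [608. 705.] z med/max [107.  110.5]
top 14 x [583. 708.] z med/max [107.1 111.2]
top 22 x [581. 708.] z med/max [106.9 110.7]
side -73 x [586. 711.] z med/max [107.4 110.3]
side -65 x [540. 712.] z med/max [107.7 115.7]
side -57 x [543. 703.] z med/max [107.1 114.6]
side -49 x [554. 699.] z med/max [107.8 115.6]
side -41 x [557. 701.] z med/max [107.6 109.2]
```

Emit:
send_rows(
  plan=[
    [255, 0, 0.002, 0, 0],
    [255, 0, 0.002, 0, 0],
    [255, 0, 0.002, 0, 0],
    [255, 0, 0.001, 0, 0],
    [255, 0, 0.001, 0, 0],
    [255, 0, 0, 0, 0],
  ],
)

```text
time_s: 20.62
position: [0.5638, -0.0527, 0.0718]
tcp_rot: [[-0.0, 1.0, 0.0], [1.0, 0.0, -0.0], [-0.0, 0.0, -1.0]]
force: [-1.7, 0.6, -0.3]
opening: 0.006
grasp_force: 0.7
```

Emit:
send_rows(
  plan=[
    [255, 0, 0.001, 0, 0],
    [255, 0, 0.001, 0, 0],
    [255, 0, 0, 0, 0],
  ],
)

```text
time_s: 20.87
position: [0.5657, -0.0527, 0.0718]
tcp_rot: [[0.0, 1.0, 0.0], [1.0, -0.0, -0.0], [-0.0, 0.0, -1.0]]
force: [-1.6, -0.3, 0.7]
opening: 0.003
grasp_force: 0.8
```

```bash
python3 - <<'E' | grep -E "t |shift|top -|side -"
from h import *
togo(.57,-.0527,.0717,90); look(8)
E
```

```text
t 20.87 pos [ 0.5657 -0.0527  0.0718] psi 90.0 F [-1.6 -0.3  0.7] open 0.003 grip 0.8 j [-17.  40.  98.   0.  43. -17.]
shift [-0.      0.0043  0.0001] turn -0.0
top -130 x [620. 694.] z med/max [106.8 110.7]
top -122 x [623. 710.] z med/max [106.9 112.6]
top -113 x [625. 713.] z med/max [106.9 112.8]
top -105 x [628. 711.] z med/max [107.3 111.6]
top -97 x [630. 712.] z med/max [106.8 112. ]
top -89 x [633. 712.] z med/max [107.1 111.6]
top -81 x [672. 710.] z med/max [107.  110.4]
top -73 x [672. 713.] z med/max [106.6 110.6]
top -65 x [673. 712.] z med/max [106.9 111.3]
top -57 x [672. 706.] z med/max [106.6 113. ]
top -49 x [673. 711.] z med/max [107.  112.5]
top -41 x [671. 708.] z med/max [106.7 110.4]
top -33 x [671. 712.] z med/max [107.1 110.6]
top -25 x [671. 711.] z med/max [107.3 110.6]
top -17 x [605. 711.] z med/max [106.8 111.4]
top -9 x [587. 710.] z med/max [107.3 110.5]
top -1 x [642. 710.] z med/max [106.5 110.3]
side -130 x [585. 696.] z med/max [104.4 109.4]
side -122 x [586. 709.] z med/max [107.2 109.7]
side -113 x [587. 713.] z med/max [107.6 109.7]
side -105 x [584. 712.] z med/max [107.5 108.9]
side -97 x [584. 710.] z med/max [107.5 109.8]
side -89 x [585. 713.] z med/max [107.5 109.4]
side -81 x [586. 710.] z med/max [107.5 109.3]
side -73 x [586. 711.] z med/max [107.4 109.6]
side -65 x [550. 712.] z med/max [107.7 115.7]
side -57 x [551. 708.] z med/max [107.5 115.3]
side -49 x [564. 707.] z med/max [107.8 111.8]
side -41 x [567. 709.] z med/max [107.6 110.5]
side -33 x [609. 709.] z med/max [107.7 109.8]
side -25 x [610. 713.] z med/max [107.7 109.2]
side -17 x [635. 710.] z med/max [107.8 109.6]
side -9 x [612. 709.] z med/max [108.1 109.5]
side -1 x [610. 710.] z med/max [107.4 109.5]
```

Emit:
send_rows(
  plan=[
    [255, 0, 0.001, 0, 0],
    [255, 0, 0.001, 0, 0],
    [255, 0, 0, 0, 0],
  ],
)

```text
time_s: 21.22
position: [0.5678, -0.0526, 0.0718]
tcp_rot: [[0.0, 1.0, 0.0], [1.0, -0.0, -0.0], [-0.0, 0.0, -1.0]]
force: [-1.4, 1.1, 0.2]
opening: 0.005
grasp_force: 0.7
```

Emit:
send_rows(
  plan=[
    [255, 0, 0.001, 0, 0],
    [255, 0, 0, 0, 0],
  ],
)

```text
time_s: 21.38
position: [0.5685, -0.0526, 0.0717]
tcp_rot: [[-0.0, 1.0, -0.0], [1.0, 0.0, 0.0], [0.0, -0.0, -1.0]]
force: [-1.6, 0.1, 0.6]
opening: 0.007
grasp_force: 0.9
```

Emit:
send_rows(
  plan=[
    [255, 0, 0.001, 0, 0],
    [255, 0, 0, 0, 0],
  ],
)

```text
time_s: 21.55
position: [0.5686, -0.0525, 0.0717]
tcp_rot: [[-0.0, 1.0, -0.002], [1.0, 0.0, 0.0], [0.0, -0.002, -1.0]]
force: [-4.2, -0.2, 2.2]
opening: 0.005
grasp_force: 2.2
```

Emit:
send_rows(
  plan=[
    [255, 0, 0.001, 0, 0],
    [255, 0, 0, 0, 0],
  ],
)

```text
time_s: 21.72
position: [0.5687, -0.0523, 0.0716]
tcp_rot: [[-0.0, 1.0, -0.004], [1.0, 0.0, 0.001], [0.001, -0.004, -1.0]]
force: [-5.8, -0.7, 3.5]
opening: 0.005
grasp_force: 3.4
```

Emit:
send_rows(
  plan=[
    [255, 0, 0.001, 0, 0],
    [255, 0, 0, 0, 0],
  ],
)

```text
time_s: 21.88
position: [0.5687, -0.0522, 0.0716]
tcp_rot: [[-0.001, 1.0, -0.006], [1.0, 0.001, 0.001], [0.001, -0.006, -1.0]]
force: [-7.6, 0.1, 5.3]
opening: 0.007
grasp_force: 4.4
```

```bash
python3 - <<'E' | grep -E "t |shift|side -"
from h import *
togo(.57,-.0527,.0717,90); look(9)
E
```

```text
t 21.88 pos [ 0.5687 -0.0522  0.0716] psi 90.03 F [-7.6  0.1  5.3] open 0.007 grip 4.4 j [-16.  40.  97.  -0.  44. -16.]
shift [-0.0005  0.0013 -0.0001] turn 0.0005
side -130 x [586. 688.] z med/max [104.8 109.8]
side -122 x [586. 710.] z med/max [107.1 109.2]
side -113 x [587. 714.] z med/max [107.7 109.6]
side -105 x [586. 712.] z med/max [107.7 109.6]
side -97 x [584. 710.] z med/max [107.6 109.7]
side -89 x [589. 711.] z med/max [107.6 109.5]
side -81 x [586. 713.] z med/max [107.6 109.2]
side -73 x [586. 710.] z med/max [107.7 109.4]
side -65 x [555. 712.] z med/max [107.7 115.5]
side -57 x [553. 710.] z med/max [107.4 114.7]
side -49 x [566. 711.] z med/max [107.6 110.7]
side -41 x [569. 713.] z med/max [107.6 112.7]
side -33 x [612. 709.] z med/max [107.8 109.5]
side -25 x [625. 711.] z med/max [107.8 109.4]
side -17 x [672. 710.] z med/max [107.5 109.4]
side -9 x [614. 709.] z med/max [107.8 109.2]
side -1 x [613. 710.] z med/max [107.5 108.8]
```

It's against a hard stop at the rail, with the force up to 7.6 N and no more travel. I'll back off, clear the view and check.

Emit:
send_rows(
  plan=[
    [255, 0, -0.004, 0, 0],
    [255, 0, -0.01, 0, 0],
    [255, 0, -0.02, 0, 0],
    [255, 0, -0.03, 0, 0],
    [255, 0, -0.01, -0.03, 0],
    [255, 0, 0, -0.03, 0],
    [255, 0, 0, -0.03, 0],
    [255, 0, 0, -0.03, 0],
    [255, -0.03, 0, -0.02, 0],
    [255, -0.03, 0, 0, 0],
    [255, -0.03, 0, 0, 0],
    [255, -0.03, 0, 0, 0],
    [255, -0.03, 0, 0, 0],
    [255, -0.03, 0, 0, 0],
    [255, -0.03, 0, 0, 0],
    [255, -0.03, 0, 0, 0],
    [255, 0, 0, 0, 0],
  ],
)

```text
time_s: 23.4
position: [0.4995, -0.2999, 0.2125]
tcp_rot: [[0.004, 1.0, 0.006], [1.0, -0.004, -0.007], [-0.007, 0.006, -1.0]]
force: [-0.2, -0.8, 0.3]
opening: 0.009
grasp_force: 0.0
```

Run:
```python
from h import *
togo(.57,-.0527,.0717,90); look(10)
p,_=capture("top");q,_=capture("side")
cv2.imwrite("pics/fin.png",np.vstack([cv2.resize(p[125:215,220:320],(600,540),interpolation=cv2.INTER_CUBIC)[:, :]])[:600])
```

```text
t 23.4 pos [ 0.4995 -0.2999  0.2125] psi 89.75 F [-0.2 -0.8  0.3] open 0.009 grip 0.0 j [-42.  28.  90.  -0.  61. -42.]
shift [0.2485 0.0685 0.1394] turn -0.0044
top -130 x [586. 694.] z med/max [106.9 111.5]
top -122 x [584. 711.] z med/max [106.7 111. ]
top -113 x [587. 713.] z med/max [107.1 113.1]
top -105 x [585. 711.] z med/max [107.  111.7]
top -97 x [585. 712.] z med/max [106.6 110.4]
top -89 x [587. 711.] z med/max [107.2 113. ]
top -81 x [585. 710.] z med/max [106.9 111. ]
top -73 x [586. 712.] z med/max [106.6 110.6]
top -65 x [595. 712.] z med/max [106.7 111.8]
top -57 x [584. 710.] z med/max [106.7 111.3]
top -49 x [584. 713.] z med/max [106.8 111.2]
top -41 x [586. 710.] z med/max [106.7 111.6]
top -33 x [584. 711.] z med/max [106.7 112.1]
top -25 x [585. 711.] z med/max [106.7 111.8]
top -17 x [587. 711.] z med/max [106.9 111.9]
top -9 x [581. 709.] z med/max [106.8 112.4]
top -1 x [581. 709.] z med/max [106.7 111.4]
top 6 x [581. 707.] z med/max [106.5 111.1]
top 14 x [579. 707.] z med/max [106.8 111.4]
top 22 x [581. 708.] z med/max [106.7 111.5]
side -130 x [586. 68
[... 217 characters left out ...]
]
side -89 x [587. 713.] z med/max [107.6 110.2]
side -81 x [586. 710.] z med/max [107.4 109.2]
side -73 x [586. 711.] z med/max [107.6 109.8]
side -65 x [595. 711.] z med/max [107.7 109.2]
side -57 x [584. 711.] z med/max [107.4 109.4]
side -49 x [584. 711.] z med/max [107.6 109. ]
side -41 x [584. 713.] z med/max [107.7 109.1]
side -33 x [638. 709.] z med/max [107.9 110.1]
side -25 x [639. 711.] z med/max [107.6 109.6]
side -17 x [585. 710.] z med/max [107.5 109. ]
side -9 x [583. 709.] z med/max [107.4 109.6]
side -1 x [584. 710.] z med/max [107.7 109.5]
side 6 x [582. 706.] z med/max [107.8 109.5]
side 14 x [580. 709.] z med/max [107.6 109.1]
side 22 x [583. 707.] z med/max [107.6 109.8]
```

View pics/fin.png

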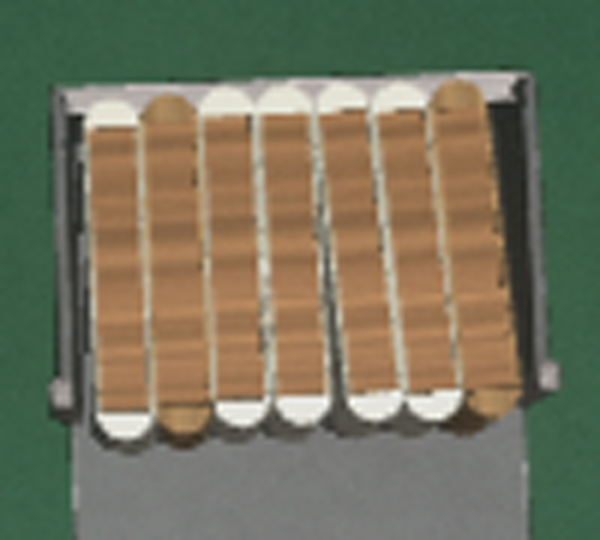

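The final view shows seven boards upright in a flush row. The new one is at picture column 295, with its ends in line with its neighbours.

```bash
python3 -c "
from rig import hand_in
print(hand_in())"
```

```text
the job is handed in; nothing more can be done
None
```

I pushed the loose board into the opening until it was home against the back rail and flush with the row, left all seven boards upright and the coil, bottle and mallet untouched, and handed the job in with the arm's clock at about 23.5 s; the three right-hand boards stand turned by a few degrees.

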